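# Hold the shielded waste safe open by its lever

## Task

The lead-lined slide-waste safe is bolted shut. With a fingertip push the slide bolt on its top fully back off the lid, then press the paddle at the long end of the side lever down to its stop, steadily, so that the heavy lid swings up without being flung or slammed; finish while still holding the paddle down, with the lid standing open for a colleague to drop slides in. Lift the lid with the lever only, never by hand, and leave everything standing around the safe where it is.

Things in the scene. Friction and masses are not known exactly. Their poses are not given: they have to be found in the camera images.
- safe: lead-lined waste safe, fixed: white steel box, 190 mm (x) by 250 mm (y -110 to +140), 193 mm tall. Origin on the bench at x mid, y 0; z up. Lid hinged along the -y edge; beside it at y 74 to 140 mm a fixed shoulder, flush with the lid's top, carries the slide bolt. The lever runs along the outside of the front (-x) face in the plane x = -113 mm, long end to +y.
- paddle (a point): centre of the top of the paddle at the lever's long end (50 mm along the safe's x, 64 mm along y). Lever pivot: x -113, y -15, z 173 mm in the safe's frame. At rest it is 235 mm above the bench, sloping up 0.21 rad to +y; pressed home 132 mm, sloping down 0.22 rad, with under 12 mm of sideways shift. Pressing takes 14 to 24 N at first, 4 to 9 N to hold at the stop.
- lever: the lever: a straight steel tube 12 x 16 mm, 320 mm long, resting on its pivot, roller at the short end (-y), rubber-topped paddle at the long end (+y). Origin at its pivot, 173 mm above the bench; axes along the safe's at rest
- lever_joint (a joint): angle of the lever (rad): 0 at rest, long end up; grows as the paddle is pressed; 0.43 at its rubber stop. The short end's roller, 70 mm from the pivot, sits under a tab on the lid; the lid's weight and a light return spring drive the lever back up when let go.
- lid: heavy lid without a handle: bare steel slab, lead-lined, 190 x 177 mm, 28 mm thick, about 1.2 kg, top 193 mm above the bench when shut. Origin on its hinge axis, at x 0, y -112, z 168 mm in the safe's frame. It falls shut by its own weight. A steel tab on its front edge near the hinge lies over the lever's roller.
- lid_joint (a joint): opening angle of the lid (rad): 0 shut, about 0.9 with the lever at its stop. It cannot rise while the bolt lies over it.
- lid_edge (a point): middle of the upper free edge of the lid (the edge at the +y side, next to the shoulder)
- bolt_joint (a joint): travel of the slide bolt (m): 0 to 0.004 as found, its rod lying over the lid; 0.032 fully back at its stop. Moves along the safe's +y, away from the lid; about 2 N of friction, stays where it is left. The lid is free from 0.022 on.
- bolt_knob (a point): centre of the top of the bolt's upright steel thumb knob, a cylinder 18 mm thick (21 mm at the top) standing from the rod (rod top 207 mm above the bench) to 240 mm. The 12 mm thick rod's nose reaches 16 mm past the knob's axis to -y, over the lid. Locked, the knob is at x -20, y 64 mm in the safe's frame.
- pot: bystander, loose: clear specimen pot with white screw cap, 42 mm diameter, 58 mm tall; origin at the centre of its underside, z up
- stain_jar: bystander, loose: square glass staining jar with white lid, 60 x 60 mm, 88 mm tall; origin at the centre of its underside, z up
- beaker: bystander, loose: glass beaker, 68 mm diameter, 88 mm tall; origin at the centre of its underside, z up
- tip_box: bystander, loose: pipette-tip box, grey base and clear lid, 85 x 122 mm, 66 mm tall; origin at the centre of its underside, z up
- slide_box: bystander, loose: flat white plastic slide box, 98 x 85 mm, 36 mm tall; origin at the centre of its underside, z up
- bottle: bystander, loose: glass reagent bottle with blue cap, 72 mm diameter, 150 mm tall; origin at the centre of its underside, z up
- tube_rack: bystander, loose: white tube rack with tubes, 60 x 150 mm, 76 mm tall; origin at the centre of its underside, z up

How it is judged:
By the outcome, as a careful person would: the job done as asked, in the order asked, and still so for the second after the job is handed in, while the arm keeps its last pose, push and grip.
It also fails if it takes over 42 s, if anything falls off the work surface, if the arm or the gripper's body presses on something with over 40 N, if the wrist force passes 120 N, or if a joint passes its speed limit or range.

## Robot

A 6-joint arm with a two-finger parallel gripper is mounted at the origin on the work surface. World frame = base frame: x ahead of the robot, y to its left, z up, the work surface at z = 0. Lengths are in mm, angles in rad, forces in N, time in s.
With the tool pointing down it reaches from about 250 to 775 mm from the base axis. Payload 8.9 kg.
Tool frame: the origin (TCP) lies at the very end of the fingers, on their centre line; the grasp point (between the pads) lies 19 mm behind it; z points along the fingers, y is the line along which they close (so a half turn about z gives the same grasp; the last joint's range is limited). The gripper opens to 85 mm and grips with 20 to 120 N. Pads are 22 mm wide; open, the fingers measure 114 mm over their backs; the gripper's body (76 mm by 85 mm) begins 54 mm behind the grasp point. The pads swing forward as they close: fully open they stand 13 mm farther back than shut.
Start: joints at [-1.469, 0.291, -0.153, 1.127, 0, 1.431], TCP at [125.204, -509.851, 231.305] pointing down, gripper open.
Joint ranges: [-2.52, 2.52], [-0.91, 1.74], [-1.3, 1.37], [-1.96, 2.02], [-1.52, 1.47], [-3.14, 3.14]. Speed limits (rad/s): [2.22, 2.22, 2.79, 3.14, 3.14, 3.14].

## Interface

Orientations are given as a unit quaternion [w, x, y, z].
In Python, from workcell import arm, optics gives the robot as it stands. The module is installed in compiled form; this text tells all that it offers.
- The arm moves only by the tool apply_moves, never from a script. Its argument "moves" is a list of rows, each an object of numbers: "gripper": the finger opening in m, from 0 to 0.0854; "dx", "dy", "dz": the shift along the tool's x, y, z in m; "twist": the turn about the tool's z in rad. In form: [{"gripper": .., "dx": .., "dy": .., "dz": .., "twist": ..}, ...]. A call has 1 to 12 rows; each row is the pose to reach, as a shift and turn from the pose commanded when the call began, along the tool's axes at that moment; what a row does not reach only later rows make up. A row lasts 1/10 s, in which the tool goes at most 50 mm and 8.59 degrees, less where a joint would pass 70% of its speed; a pose out of reach is approached as far as the arm can. A call with a gripper value outside its range is refused whole. The fingers move at their own pace and stop on an object; "newtons" is the grip in N (left out, the last holds). Time passes only in rows, so rows that repeat a pose let the fingers close. It gives the time, the measured TCP pose, the force, the opening and the grip force at its end, in the units of the state.
- arm.get_state(): the state, without advancing time (a new reading comes with each control period).
- optics.snapshot(name): name is "scene" or "top" or "wrist"; returns a dict with "image" (384x512x3 uint8, blue, green, red), "depth" (384x512 float32, mm along the optical axis (not along the pixel's ray), 0 where there is no reading), "intrinsics" (3x3 intrinsics, pixels), "world_from_camera" (4x4, takes a point from camera to world coordinates); the wrist camera has in their place "tool_from_camera" (4x4, takes a point from camera to tool coordinates, whose origin is the TCP and whose axes are the flange's). Camera axes: x right, y down, z forward; pixel columns grow to the right and rows downward; lengths in mm; the calibration is good to about 2 mm. The wrist camera is an equidistant fisheye: a pixel r from the principal point sees the ray r / f radians off the axis. A picture is of the moment at which its call begins: read the wrist's pose just before it.
- arm.close_job(): hands the job in; it is judged then, once.
The state is a dict: "time_s": time; "joints": joint angles; "joint_vel": joint speeds; "joint_torque": joint torques, N m; "tool_pos": TCP position; "tool_rot": TCP orientation; "wrist_force": force on the tool from outside, world axes, zero at the start; "moment": the same for the moment, N m; "gripper_width": finger opening in mm; "grip_force": force on a finger pad.
Only numpy, scipy, OpenCV 4.12 (cv2) and the standard library are available. Lean on these libraries where they do the work, as an engineer would, in place of code of your own. Each camera call takes 0.05 s, during which the arm holds its last target. There are 200 camera calls.

## Working session

There is one attempt and no reset: what is moved stays moved. The work goes in short steps, Python scripts to look and compute and a tool call to move; the robot and the scene stay as the last step left them, time stands still between calls to the robot, and variables do not carry over. Pictures are saved under pics/ and viewed, at most 10 in all, crops included, and the job is handed in when it is done.

Besides the shell and the picture viewer there is one more tool, called as name([rows], argument=value, ...), one row to a line, values as JSON. apply_moves: Moves the arm, as the interface text tells. Its arguments: {"type":"object","properties":{"moves":{"type":"array","items":{"type":"object","properties":{"gripper":{"type":"number"},"dx":{"type":"number"},"dy":{"type":"number"},"dz":{"type":"number"},"twist":{"type":"number"}}}},"newtons":{"type":"number"}},"required":["moves"]}

```bash
mkdir -p pics
python3 - <<'E'
from workcell import arm, optics
import numpy as np, cv2, pickle
s=arm.get_state(); print(s)
for n in ("scene","top"):
    d=optics.snapshot(n); pickle.dump(d,open(n+".pkl","wb"))
    cv2.imwrite(f"pics/{n}1.png",d["image"]); print(n,d["intrinsics"].tolist(),np.round(d["world_from_camera"],3).tolist())
E
```

```text
{'time_s': 0.0, 'joints': array([-1.46928375e+00,  2.91275953e-01, -1.54124060e-01,  1.12671761e+00,
       -2.57964297e-05,  1.43148993e+00]), 'joint_vel': array([ 0.00052336,  0.00098514,  0.00014807, -0.0011965 , -0.00130034,
       -0.00118161]), 'joint_torque': array([ 1.09044774e-04, -5.37142110e+01,  3.31369829e+01,  1.60188123e-02,
       -2.32558987e-04,  5.05787625e-06]), 'tool_pos': array([ 125.1580511 , -509.40350253,  230.73541063]), 'tool_rot': array([-6.60775638e-04,  9.92759314e-01,  1.20118723e-01, -4.12412225e-07]), 'wrist_force': array([ 0.26362763, -0.60455209, -0.19931326]), 'moment': array([0.04330701, 0.06439682, 0.01586706]), 'grip_force': 0.0, 'gripper_width': 85.6453873491192}
scene [[436.40226066591487, 0.0, 251.48167545208284], [0.0, 436.40226066591487, 199.32879992693054], [0.0, 0.0, 1.0]] [[0.419, 0.574, -0.703, 1342.078], [0.908, -0.264, 0.326, -360.982], [0.001, -0.775, -0.632, 854.926], [0.0, 0.0, 0.0, 1.0]]
top [[365.44643221759486, 0.0, 257.9005373696546], [0.0, 365.44643221759486, 197.12717331248348], [0.0, 0.0, 1.0]] [[0.011, -0.997, 0.075, 520.67], [-1.0, -0.011, -0.001, 6.856], [0.002, -0.075, -0.997, 1034.941], [0.0, 0.0, 0.0, 1.0]]
```

View pics/scene1.png

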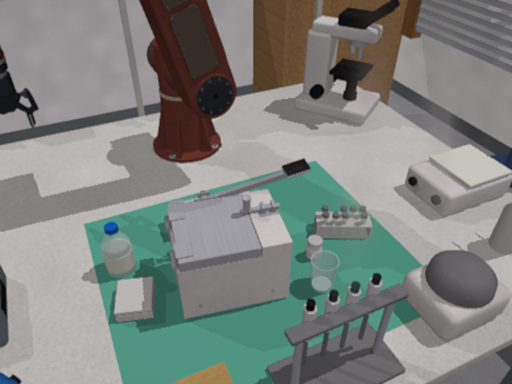

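View pics/top1.png

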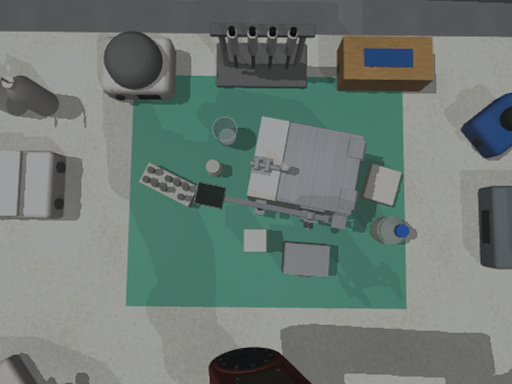

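The scene view shows the safe, with its bolt near (247,203) and the paddle near (296,167). In the top view the safe is centred near (307,170), the black paddle is at (209,195) next to the tube rack (170,183), and the bolt is around (270,166).

```bash
cat > h.py <<'E'
import numpy as np, cv2, pickle
def cloud(d):
    K=d["intrinsics"]; T=d["world_from_camera"]; z=d["depth"].astype(float)
    v,u=np.mgrid[:z.shape[0],:z.shape[1]]
    P=np.stack([(u-K[0,2])/K[0,0]*z,(v-K[1,2])/K[1,1]*z,z,np.ones_like(z)],-1)@T.T
    P[z==0]=np.nan; return P[...,:3]
def ray(d,uv,h):
    K=d["intrinsics"]; T=d["world_from_camera"]
    r=T[:3,:3]@np.array([(uv[0]-K[0,2])/K[0,0],(uv[1]-K[1,2])/K[1,1],1]); o=T[:3,3]
    return o+r*(h-o[2])/r[2]
E
python3 - <<'E'
from h import *
d=pickle.load(open("top.pkl","rb")); P=cloud(d); Z=P[...,2]
box=np.zeros(Z.shape,bool); box[100:240,180:380]=1
m=(box&(Z>184)&(Z<200)).astype(np.uint8)
m=cv2.morphologyEx(m,cv2.MORPH_OPEN,np.ones((9,9)))
c=max(cv2.findContours(m,0,2)[0],key=cv2.contourArea)
pts=P[m>0][:,:2].astype(np.float32); print("safe top",cv2.minAreaRect(pts),len(pts), np.median(Z[m>0]))
r=cv2.minAreaRect(c); print(r,[np.round(ray(d,p,193),1) for p in cv2.boxPoints(r)])
g=d["image"].max(2); pm=((g<60)&box).astype(np.uint8); pm[:,235:]=0
c=max(cv2.findContours(pm,0,2)[0],key=cv2.contourArea); r=cv2.minAreaRect(c)
print("paddle",r,ray(d,r[0],235),[np.round(ray(d,p,235),1) for p in cv2.boxPoints(r)],np.nanmedian(P[pm>0],0))
k=box&(Z>225)&(Z<260); k[:,:240]=0
print("knob",k.sum(),np.nanmedian(P[k],0)); vv,uu=np.where(k);print(uu.min(),uu.max(),vv.min(),vv.max(),ray(d,(uu.mean(),vv.mean()),240))
cr=cv2.resize(d["image"][100:240,130:400],None,fx=2.9,fy=2.9,interpolation=cv2.INTER_CUBIC); cv2.imwrite("pics/crop.png",cr)
E
```

```text
safe top ((657.107177734375, -104.80348205566406), (247.78187561035156, 195.38851928710938), 79.7691650390625) 7683 192.90167737315016
((306.10589599609375, 166.87646484375), (107.30476379394531, 82.77911376953125), 10.856412887573242) [array([582.7,  34.3, 193. ]), array([7.747e+02, 2.000e-01, 1.930e+02]), array([ 729.2, -247. ,  193. ]), array([ 538.8, -208.9,  193. ])]
paddle ((209.9038543701172, 194.98077392578125), (26.86791229248047, 20.003847122192383), 11.309932708740234) [584.15965601 111.379327   235.        ] [array([568. , 144.2, 235. ]), array([611.4, 136.6, 235. ]), array([600.3,  78.4, 235. ]), array([557.1,  86.3, 235. ])] [584.15953845 111.52879661 234.47237337]
knob 73 [649.01052926 -50.60935719 239.72515113]
280 288 162 171 [648.2302675  -50.93221051 240.        ]
```

View pics/crop.png

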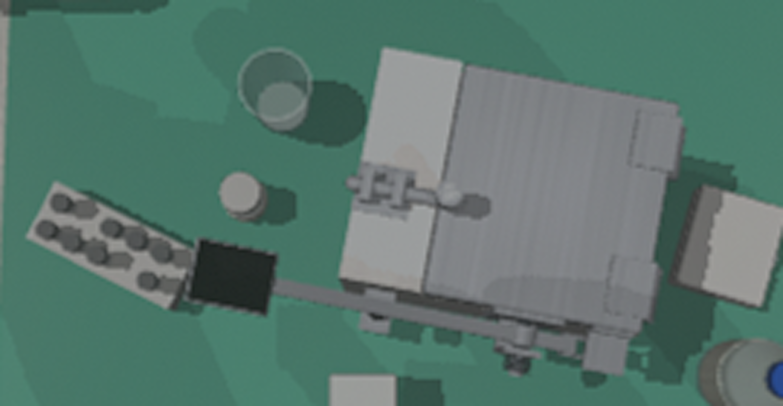

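The safe frame is settled: origin about (654,-120), +y along (0.18,0.984). The knob top is at (648,-51,240) and the paddle at (584,111,235). I'll raise the tool, turn it about -1.15 rad, close the fingers and travel to the lid side of the knob.

apply_moves([
  {"gripper": 0,"dx": 0,"dy": 0,"dz": -0.045,"twist": -0.1},
  {"gripper": 0,"dx": 0.03,"dy": -0.01,"dz": -0.08,"twist": -0.2},
  {"gripper": 0,"dx": 0.07,"dy": -0.03,"dz": -0.08,"twist": -0.3},
  {"gripper": 0,"dx": 0.11,"dy": -0.05,"dz": -0.08,"twist": -0.4},
  {"gripper": 0,"dx": 0.15,"dy": -0.07,"dz": -0.08,"twist": -0.5},
  {"gripper": 0,"dx": 0.19,"dy": -0.09,"dz": -0.08,"twist": -0.6},
  {"gripper": 0,"dx": 0.23,"dy": -0.11,"dz": -0.08,"twist": -0.7},
  {"gripper": 0,"dx": 0.27,"dy": -0.13,"dz": -0.08,"twist": -0.8},
  {"gripper": 0,"dx": 0.31,"dy": -0.15,"dz": -0.08,"twist": -0.9},
  {"gripper": 0,"dx": 0.35,"dy": -0.165,"dz": -0.08,"twist": -1.0},
  {"gripper": 0,"dx": 0.39,"dy": -0.185,"dz": -0.08,"twist": -1.1},
  {"gripper": 0,"dx": 0.43,"dy": -0.204,"dz": -0.08,"twist": -1.15},
], newtons=20)

```text
time_s: 1.3
tool_pos: [495.2, -207.6, 311.0]
tool_rot: [-0.0, 0.767, 0.642, -0.0]
wrist_force: [0.3, -1.0, 0.5]
gripper_width: 0.0
grip_force: 0.0
```

apply_moves([
  {"gripper": 0,"dx": 0.035,"dy": 0.03,"dz": 0,"twist": 0},
  {"gripper": 0,"dx": 0.07,"dy": 0.06,"dz": 0,"twist": 0},
  {"gripper": 0,"dx": 0.105,"dy": 0.09,"dz": 0.01,"twist": 0},
  {"gripper": 0,"dx": 0.14,"dy": 0.123,"dz": 0.03,"twist": 0},
  {"gripper": 0,"dx": 0.14,"dy": 0.123,"dz": 0.055,"twist": 0},
  {"gripper": 0,"dx": 0.14,"dy": 0.123,"dz": 0.055,"twist": 0},
])

```text
time_s: 1.9
tool_pos: [638.9, -91.9, 251.8]
tool_rot: [-0.003, 0.767, 0.641, -0.002]
wrist_force: [-0.5, 0.2, -1.1]
gripper_width: -0.2
grip_force: 0.0
```

Run:
```python
from workcell import arm, optics
from h import *
s=arm.get_state(); print(s["tool_pos"],s["tool_rot"],s["wrist_force"])
d=optics.snapshot("scene"); cv2.imwrite("pics/s2.png",cv2.resize(d["image"][120:320,130:350],None,fx=2.7,fy=2.7,interpolation=2))
```

```text
[638.92399838 -91.85456257 251.8280135 ] [-0.00294504  0.76714281  0.641466   -0.00214513] [-0.54798616  0.24540002 -1.14753973]
```

View pics/s2.png

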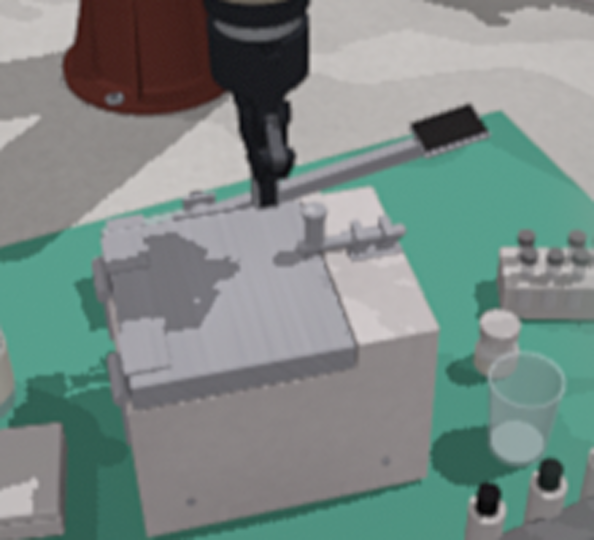

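The picture shows the fingertips over the lid near (265,200) and the knob at (315,225), on its +y side with clear space between. I'll descend and push along tool +x.

apply_moves([
  {"gripper": 0,"dx": 0,"dy": 0.002,"dz": 0.018,"twist": 0},
  {"gripper": 0,"dx": 0,"dy": 0.002,"dz": 0.033,"twist": 0},
  {"gripper": 0,"dx": 0.008,"dy": 0.002,"dz": 0.033,"twist": 0},
  {"gripper": 0,"dx": 0.014,"dy": 0.002,"dz": 0.033,"twist": 0},
  {"gripper": 0,"dx": 0.019,"dy": 0.002,"dz": 0.033,"twist": 0},
  {"gripper": 0,"dx": 0.024,"dy": 0.002,"dz": 0.033,"twist": 0},
  {"gripper": 0,"dx": 0.029,"dy": 0.002,"dz": 0.033,"twist": 0},
  {"gripper": 0,"dx": 0.034,"dy": 0.002,"dz": 0.033,"twist": 0},
  {"gripper": 0,"dx": 0.039,"dy": 0.002,"dz": 0.033,"twist": 0},
  {"gripper": 0,"dx": 0.043,"dy": 0.002,"dz": 0.033,"twist": 0},
  {"gripper": 0,"dx": 0.046,"dy": 0.002,"dz": 0.033,"twist": 0},
])

```text
time_s: 3.05
tool_pos: [650.5, -48.2, 223.3]
tool_rot: [-0.0, 0.768, 0.641, -0.0]
wrist_force: [-0.0, -3.1, 2.0]
gripper_width: 0.0
grip_force: 1.1
```

apply_moves([
  {"gripper": 0,"dx": 0.002,"dy": 0,"dz": 0,"twist": 0},
  {"gripper": 0,"dx": 0.004,"dy": 0,"dz": 0,"twist": 0},
  {"gripper": 0,"dx": 0.006,"dy": 0,"dz": 0,"twist": 0},
  {"gripper": 0,"dx": 0.006,"dy": 0,"dz": 0,"twist": 0},
])

```text
time_s: 3.45
tool_pos: [651.2, -44.0, 223.3]
tool_rot: [0.001, 0.768, 0.64, -0.001]
wrist_force: [-1.7, -8.7, 2.5]
gripper_width: 0.1
grip_force: 4.1
```

apply_moves([
  {"gripper": 0,"dx": 0.002,"dy": 0,"dz": 0,"twist": 0},
  {"gripper": 0,"dx": 0.004,"dy": 0,"dz": 0,"twist": 0},
  {"gripper": 0,"dx": 0.004,"dy": 0,"dz": 0,"twist": 0},
])

```text
time_s: 3.75
tool_pos: [651.3, -43.6, 223.4]
tool_rot: [0.003, 0.769, 0.639, -0.004]
wrist_force: [-5.1, -22.6, 2.4]
gripper_width: -0.0
grip_force: 11.4
```

The force rose from 9 to 23 N for 0.4 mm of motion, so the bolt is at its stop. I'll back off, rise and check.

apply_moves([
  {"gripper": 0,"dx": -0.012,"dy": 0,"dz": 0,"twist": 0},
  {"gripper": 0,"dx": -0.025,"dy": 0,"dz": 0,"twist": 0},
  {"gripper": 0,"dx": -0.03,"dy": 0,"dz": -0.03,"twist": 0},
  {"gripper": 0,"dx": -0.03,"dy": 0,"dz": -0.07,"twist": 0},
  {"gripper": 0,"dx": -0.01,"dy": -0.05,"dz": -0.08,"twist": 0},
  {"gripper": 0,"dx": 0.03,"dy": -0.08,"dz": -0.08,"twist": 0},
  {"gripper": 0,"dx": 0.07,"dy": -0.095,"dz": -0.08,"twist": 0},
  {"gripper": 0,"dx": 0.11,"dy": -0.095,"dz": -0.08,"twist": 0},
  {"gripper": 0,"dx": 0.13,"dy": -0.095,"dz": -0.075,"twist": 0},
  {"gripper": 0,"dx": 0.13,"dy": -0.095,"dz": -0.07,"twist": 0},
])

```text
time_s: 4.75
tool_pos: [582.0, 108.8, 293.1]
tool_rot: [-0.0, 0.767, 0.642, 0.001]
wrist_force: [0.3, 0.4, -0.0]
gripper_width: 0.0
grip_force: 0.0
```

Run:
```python
from workcell import arm, optics
from h import *
s=arm.get_state(); print(s["tool_pos"],s["tool_rot"],s["wrist_force"])
d=optics.snapshot("scene"); P=cloud(d); pickle.dump(d,open("s3.pkl","wb"))
k=(P[...,2]>228)&(P[...,2]<246)&(np.hypot(P[...,0]-652,P[...,1]+30)<40); print("knob",k.sum(),np.median(P[k],0))
cv2.imwrite("pics/s3.png",cv2.resize(d["image"][120:320,130:390],None,fx=2.7,fy=2.7,interpolation=2))
```

```text
[582.03011113 108.8218636  293.05851149] [-4.75367464e-04  7.66711958e-01  6.41990854e-01  5.39983105e-04] [ 0.32494925  0.39369541 -0.02565446]
knob 77 [657.88387102 -26.5037649  240.18492204]
```

View pics/s3.png

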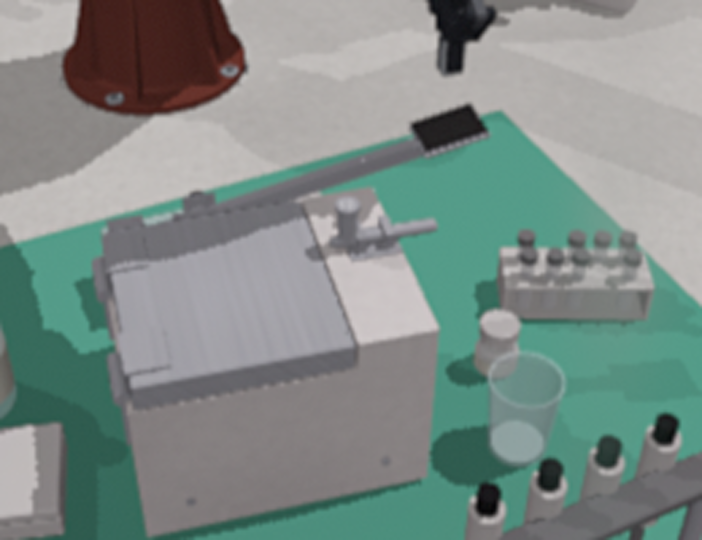

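The knob has moved onto the shoulder at (347,215), and the rod nose is at the lid's edge seam. The finger position puts the travel at about 31 mm, at the stop. The fingertips are above the paddle at (450,128), and the bystanders have not moved. Now the steady press.

apply_moves([
  {"gripper": 0,"dx": 0.002,"dy": 0.001,"dz": 0.025,"twist": 0},
  {"gripper": 0,"dx": 0.002,"dy": 0.001,"dz": 0.045,"twist": 0},
  {"gripper": 0,"dx": 0.002,"dy": 0.001,"dz": 0.052,"twist": 0},
  {"gripper": 0,"dx": 0.002,"dy": 0.001,"dz": 0.055,"twist": 0},
  {"gripper": 0,"dx": 0.002,"dy": 0.001,"dz": 0.057,"twist": 0},
  {"gripper": 0,"dx": 0.002,"dy": 0.001,"dz": 0.059,"twist": 0},
  {"gripper": 0,"dx": 0.002,"dy": 0.001,"dz": 0.061,"twist": 0},
  {"gripper": 0,"dx": 0.002,"dy": 0.001,"dz": 0.063,"twist": 0},
  {"gripper": 0,"dx": 0.003,"dy": 0.001,"dz": 0.065,"twist": 0},
  {"gripper": 0,"dx": 0.003,"dy": 0.001,"dz": 0.067,"twist": 0},
])

```text
time_s: 5.8
tool_pos: [584.1, 109.0, 227.9]
tool_rot: [0.001, 0.768, 0.641, 0.001]
wrist_force: [-1.9, 0.8, 13.5]
gripper_width: -0.1
grip_force: 6.5
```

apply_moves([
  {"gripper": 0,"dx": 0.0005,"dz": 0.002},
  {"gripper": 0,"dx": 0.001,"dz": 0.004},
  {"gripper": 0,"dx": 0.001,"dz": 0.006},
  {"gripper": 0,"dx": 0.0015,"dz": 0.008},
  {"gripper": 0,"dx": 0.002,"dz": 0.01},
  {"gripper": 0,"dx": 0.002,"dz": 0.012},
  {"gripper": 0,"dx": 0.0025,"dz": 0.014},
  {"gripper": 0,"dx": 0.003,"dz": 0.016},
  {"gripper": 0,"dx": 0.003,"dz": 0.018},
  {"gripper": 0,"dx": 0.0035,"dz": 0.02},
  {"gripper": 0,"dx": 0.004,"dz": 0.022},
  {"gripper": 0,"dx": 0.004,"dz": 0.024},
])

```text
schema error: expected keys gripper, dx, dy, dz, twist
```

apply_moves([
  {"gripper": 0,"dx": 0.0005,"dy": 0,"dz": 0.002,"twist": 0},
  {"gripper": 0,"dx": 0.001,"dy": 0,"dz": 0.004,"twist": 0},
  {"gripper": 0,"dx": 0.001,"dy": 0,"dz": 0.006,"twist": 0},
  {"gripper": 0,"dx": 0.0015,"dy": 0,"dz": 0.008,"twist": 0},
  {"gripper": 0,"dx": 0.002,"dy": 0,"dz": 0.01,"twist": 0},
  {"gripper": 0,"dx": 0.002,"dy": 0,"dz": 0.012,"twist": 0},
  {"gripper": 0,"dx": 0.0025,"dy": 0,"dz": 0.014,"twist": 0},
  {"gripper": 0,"dx": 0.003,"dy": 0,"dz": 0.016,"twist": 0},
  {"gripper": 0,"dx": 0.003,"dy": 0,"dz": 0.018,"twist": 0},
  {"gripper": 0,"dx": 0.0035,"dy": 0,"dz": 0.02,"twist": 0},
  {"gripper": 0,"dx": 0.004,"dy": 0,"dz": 0.022,"twist": 0},
  {"gripper": 0,"dx": 0.004,"dy": 0,"dz": 0.024,"twist": 0},
])

```text
time_s: 7.0
tool_pos: [584.9, 113.2, 204.3]
tool_rot: [0.001, 0.768, 0.641, 0.001]
wrist_force: [-3.0, 1.9, 14.7]
gripper_width: 0.2
grip_force: 7.4
```

apply_moves([
  {"gripper": 0,"dx": 0.0005,"dy": 0,"dz": 0.002,"twist": 0},
  {"gripper": 0,"dx": 0.001,"dy": 0,"dz": 0.004,"twist": 0},
  {"gripper": 0,"dx": 0.001,"dy": 0,"dz": 0.006,"twist": 0},
  {"gripper": 0,"dx": 0.001,"dy": 0,"dz": 0.008,"twist": 0},
  {"gripper": 0,"dx": 0.0015,"dy": 0,"dz": 0.01,"twist": 0},
  {"gripper": 0,"dx": 0.0015,"dy": 0,"dz": 0.012,"twist": 0},
  {"gripper": 0,"dx": 0.002,"dy": 0,"dz": 0.014,"twist": 0},
  {"gripper": 0,"dx": 0.002,"dy": 0,"dz": 0.016,"twist": 0},
  {"gripper": 0,"dx": 0.002,"dy": 0,"dz": 0.018,"twist": 0},
  {"gripper": 0,"dx": 0.002,"dy": 0,"dz": 0.02,"twist": 0},
  {"gripper": 0,"dx": 0.002,"dy": 0,"dz": 0.022,"twist": 0},
  {"gripper": 0,"dx": 0.002,"dy": 0,"dz": 0.024,"twist": 0},
])

```text
time_s: 8.2
tool_pos: [585.2, 115.2, 180.1]
tool_rot: [0.001, 0.768, 0.641, 0.001]
wrist_force: [-3.2, 1.8, 13.5]
gripper_width: 0.2
grip_force: 7.2
```

apply_moves([
  {"gripper": 0,"dx": 0,"dy": 0,"dz": 0.002,"twist": 0},
  {"gripper": 0,"dx": 0,"dy": 0,"dz": 0.004,"twist": 0},
  {"gripper": 0,"dx": 0,"dy": 0,"dz": 0.006,"twist": 0},
  {"gripper": 0,"dx": 0,"dy": 0,"dz": 0.008,"twist": 0},
  {"gripper": 0,"dx": 0,"dy": 0,"dz": 0.01,"twist": 0},
  {"gripper": 0,"dx": 0,"dy": 0,"dz": 0.012,"twist": 0},
  {"gripper": 0,"dx": -0.001,"dy": 0,"dz": 0.014,"twist": 0},
  {"gripper": 0,"dx": -0.001,"dy": 0,"dz": 0.016,"twist": 0},
  {"gripper": 0,"dx": -0.001,"dy": 0,"dz": 0.018,"twist": 0},
  {"gripper": 0,"dx": -0.001,"dy": 0,"dz": 0.02,"twist": 0},
  {"gripper": 0,"dx": -0.001,"dy": 0,"dz": 0.022,"twist": 0},
  {"gripper": 0,"dx": -0.001,"dy": 0,"dz": 0.023,"twist": 0},
])

```text
time_s: 9.4
tool_pos: [585.2, 114.8, 156.7]
tool_rot: [0.0, 0.768, 0.641, 0.001]
wrist_force: [-2.6, 2.9, 11.0]
gripper_width: 0.0
grip_force: 5.6
```

apply_moves([
  {"gripper": 0,"dx": 0,"dy": 0,"dz": 0.002,"twist": 0},
  {"gripper": 0,"dx": 0,"dy": 0,"dz": 0.004,"twist": 0},
  {"gripper": 0,"dx": 0,"dy": 0,"dz": 0.006,"twist": 0},
  {"gripper": 0,"dx": 0,"dy": 0,"dz": 0.008,"twist": 0},
  {"gripper": 0,"dx": -0.001,"dy": 0,"dz": 0.01,"twist": 0},
  {"gripper": 0,"dx": -0.001,"dy": 0,"dz": 0.012,"twist": 0},
  {"gripper": 0,"dx": -0.001,"dy": 0,"dz": 0.0135,"twist": 0},
  {"gripper": 0,"dx": -0.001,"dy": 0,"dz": 0.015,"twist": 0},
  {"gripper": 0,"dx": -0.002,"dy": 0,"dz": 0.0165,"twist": 0},
  {"gripper": 0,"dx": -0.002,"dy": 0,"dz": 0.018,"twist": 0},
  {"gripper": 0,"dx": -0.002,"dy": 0,"dz": 0.0195,"twist": 0},
  {"gripper": 0,"dx": -0.002,"dy": 0,"dz": 0.021,"twist": 0},
])

```text
time_s: 10.6
tool_pos: [584.7, 112.4, 135.4]
tool_rot: [0.0, 0.768, 0.641, 0.001]
wrist_force: [-1.2, 1.2, 8.5]
gripper_width: -0.1
grip_force: 4.1
```

apply_moves([
  {"gripper": 0,"dx": 0,"dy": 0,"dz": 0.001,"twist": 0},
  {"gripper": 0,"dx": 0,"dy": 0,"dz": 0.002,"twist": 0},
  {"gripper": 0,"dx": 0,"dy": 0,"dz": 0.003,"twist": 0},
  {"gripper": 0,"dx": 0,"dy": 0,"dz": 0.004,"twist": 0},
  {"gripper": 0,"dx": 0,"dy": 0,"dz": 0.004,"twist": 0},
])

```text
time_s: 11.1
tool_pos: [584.7, 111.8, 131.5]
tool_rot: [0.001, 0.768, 0.641, 0.001]
wrist_force: [-2.2, -0.2, 8.6]
gripper_width: 0.2
grip_force: 4.3
```

apply_moves([
  {"gripper": 0,"dx": 0,"dy": 0,"dz": 0.001,"twist": 0},
  {"gripper": 0,"dx": 0,"dy": 0,"dz": 0.002,"twist": 0},
  {"gripper": 0,"dx": 0,"dy": 0,"dz": 0.003,"twist": 0},
  {"gripper": 0,"dx": 0,"dy": 0,"dz": 0.003,"twist": 0},
])

```text
time_s: 11.5
tool_pos: [584.8, 111.7, 129.9]
tool_rot: [0.001, 0.768, 0.641, 0.001]
wrist_force: [-6.6, -0.8, 22.6]
gripper_width: -0.3
grip_force: 10.9
```

The force jumped to 23 N, so the lever is on its stop. I'll ease off 1 mm, hold, and look.

apply_moves([
  {"gripper": 0,"dx": 0,"dy": 0,"dz": -0.001,"twist": 0},
  {"gripper": 0,"dx": 0,"dy": 0,"dz": -0.001,"twist": 0},
  {"gripper": 0,"dx": 0,"dy": 0,"dz": -0.001,"twist": 0},
  {"gripper": 0,"dx": 0,"dy": 0,"dz": -0.001,"twist": 0},
  {"gripper": 0,"dx": 0,"dy": 0,"dz": -0.001,"twist": 0},
  {"gripper": 0,"dx": 0,"dy": 0,"dz": -0.001,"twist": 0},
  {"gripper": 0,"dx": 0,"dy": 0,"dz": -0.001,"twist": 0},
  {"gripper": 0,"dx": 0,"dy": 0,"dz": -0.001,"twist": 0},
  {"gripper": 0,"dx": 0,"dy": 0,"dz": -0.001,"twist": 0},
  {"gripper": 0,"dx": 0,"dy": 0,"dz": -0.001,"twist": 0},
])

```text
time_s: 12.5
tool_pos: [584.7, 111.7, 130.4]
tool_rot: [0.001, 0.768, 0.641, 0.001]
wrist_force: [-6.0, -1.5, 17.6]
gripper_width: 0.0
grip_force: 8.2
```

Run:
```python
from workcell import arm, optics
from h import *
d=optics.snapshot("scene"); cv2.imwrite("pics/s4.png",cv2.resize(d["image"][90:320,90:400],None,fx=2.5,fy=2.5,interpolation=2))
s=arm.get_state(); print(s["time_s"],s["tool_pos"],s["wrist_force"])
```

```text
12.55 [584.72043729 111.72441494 130.38849968] [-5.2301825  -1.0420364  17.30327687]
```

View pics/s4.png

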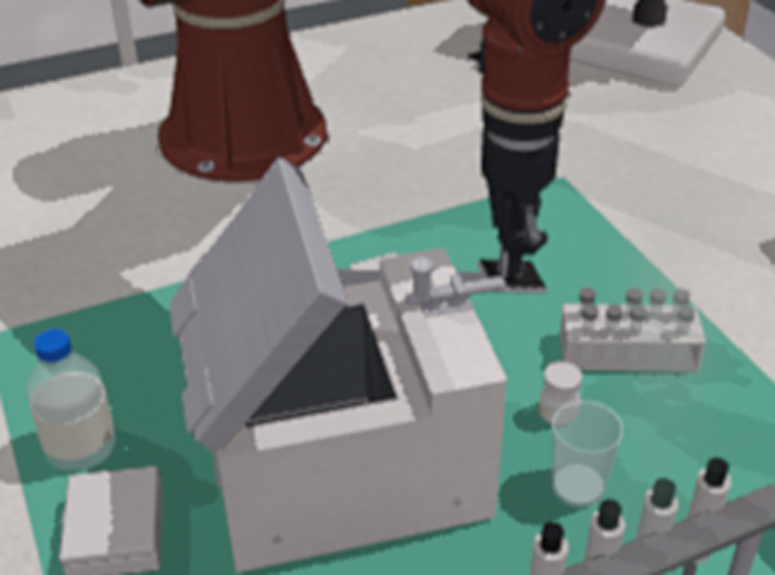

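The lid stands open (its top edge at about (285,165)), the fingertip holds the paddle down near (515,275), and the bystanders are where they were.

```bash
python3 -c "
from workcell import arm
print(arm.close_job())"
```

```text
the job is handed in; nothing more can be done
None
```

The job is handed in: the bolt is pushed back to its stop, the paddle is held down on its stop at about 17 N, the lid stands open, and nothing around the safe looks moved in the final picture.

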